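Index the welding turntable by one hole

TASK

Hook a fingertip through the pull ring of the turntable's spring index pin and lift it until the pin is out of its hole, then swing the arm exactly one hole towards the side where the torch stand stands, and let the pin drop fully home in that hole. Do not swing the other way or on past that hole, do not pinch or pick anything up, and leave the loose things around the turntable where they stand; finish with the hand clear.

Things in the scene. Friction and masses are not known exactly. Their poses are not given: they have to be found in the camera images.
- index_base: Fixed base of the welding turntable: dark steel plate 260 x 160 mm, 12 mm thick. Origin on the table surface exactly under the arm's vertical pivot; x is horizontal, from the index holes to the pivot, roughly towards the robot (the holes are on the far side of the pivot); y is 90 degrees counter-clockwise from x seen from above, z up.
- hole_plate (a point): Middle hole of the bright steel hole plate (75 x 240 mm, top 40 mm above the table), at its mouth, 130 mm from the pivot along the base's -x. Five 15 mm holes lie on an arc of radius 130 mm about the pivot, 0.35 rad (45 mm) apart.
- turntable (a point): Centre of the top of the clamped flanged pipe stub (60 mm diameter, top 100 mm above the table), on the pivot. It turns with the arm on a steel disc of 150 mm diameter, 58 mm high; clamps within 75 mm of the pivot at its two sides and its back (away from the ring), up to 88 mm.
- index_arm (a joint): Angle of the arm about its pivot, rad. 0: over the middle hole, where it starts; holes at -0.70, -0.35, 0, 0.35, 0.70. Positive swings its end to the base's +y. Red flat bar 34 mm wide, top 54 mm above the table, reaching 155 mm from the pivot. About 2 N at the ring swings it; it stays where left. With the pin home it has about 0.015 rad of play.
- index_pin (a joint): Height of the vertical spring pin (10 mm, in the arm 130 mm from the pivot) above its seat, m: 0 fully home, about 0.012 with its foot on the plate between holes, 0.025 at the upper stop. The spring presses down with 6 N when home, 10 N at the top. The foot is rounded; above 0.012 it is out of its hole; let go over a hole, it drops in by itself.
- ring (a point): Centre of the pull ring on top of the pin: upright steel loop, opening 50 mm, bar 8 mm thick, centre 124 mm above the table with the pin home. x is the way through it: level, along the arm towards the pivot; z up. Moves with arm and pin. A collar under it reaches 78 mm. Fingers closed, tilted 45 degrees and pointing down and towards the pivot fit through from the outer side.
- torch_stand: Welding torch in a rest: round steel foot of 90 mm diameter, post, black torch handle and bent copper nozzle, 230 mm high, loose. Stands about 270 mm to one side of the pivot; the sign of its y in the base's frame is the way to swing. Origin at the centre of the foot's underside.
- spray_can: Aluminium spray can, 62 mm in diameter, 170 mm high, loose, on the other side of the turntable from the torch stand. Origin at the centre of its underside.
- wrench: Steel wrench, 190 mm long, lying on the table across, beyond the hole plate, loose. Origin under its middle; x along it.
- spare_flange: Spare steel flange, 80 mm in diameter with a hub of 44 mm, 40 mm high, loose, beyond the hole plate. Origin at the centre of its underside.
There are look-alikes about, which are no part of the job. What is shaped like the torch_stand but blue or red is not meant.

How it is judged (in metres and radians):
On the way, in this order (a step that is already met when the one before it is completed fails the run):
1. the pin is lifted out of its hole while the arm is still there (value of joint index_pin above 0.011 m and value of joint index_arm between -0.1 and 0.1 rad), for 0.1 s.
2. the arm is at the next hole on the torch stand's side (((y of torch_stand in the frame of index_base above 0 m and value of joint index_arm between 0.29 and 0.41 rad) or (y of torch_stand in the frame of index_base below 0 m and value of joint index_arm between -0.41 and -0.29 rad))), for 0.1 s.
At the end, for the whole second after the job is handed in: The arm rests one hole (0.35 rad, within 0.04) from its start, on the torch stand's side, and the pin is fully home (below 3 mm) (((y of torch_stand in the frame of index_base above 0 m and value of joint index_arm between 0.31 and 0.39 rad) or (y of torch_stand in the frame of index_base below 0 m and value of joint index_arm between -0.39 and -0.31 rad)) and value of joint index_pin below 0.003 m and velocity of joint index_arm between -0.05 and 0.05 rad/s); the robot touches nothing.
It fails at once if the arm swings more than halfway on past the next hole, or more than halfway to the hole on the other side ((y of torch_stand in the frame of index_base above 0 m and (value of joint index_arm above 0.525 rad or value of joint index_arm below -0.175 rad)) or (y of torch_stand in the frame of index_base below 0 m and (value of joint index_arm below -0.525 rad or value of joint index_arm above 0.175 rad))).
It fails at once if the torch stand is lifted, tipped or moved more than 20 mm (distance of torch_stand from where it was at the start of the episode above 0.02 m or angle between torch_stand's own z axis and vertical above 0.4 rad).
It fails at once if the spray can is lifted, tipped or moved more than 20 mm (distance of spray_can from where it was at the start of the episode above 0.02 m or angle between spray_can's own z axis and vertical above 0.4 rad).
It fails at once if the wrench is lifted, tipped or moved more than 20 mm (distance of wrench from where it was at the start of the episode above 0.02 m or angle between wrench's own z axis and vertical above 0.4 rad).
It fails at once if the spare flange is lifted, tipped or moved more than 20 mm (distance of spare_flange from where it was at the start of the episode above 0.02 m or angle between spare_flange's own z axis and vertical above 0.4 rad).
It also fails if it takes over 40 s, if anything falls off the work surface, if the arm or the gripper's body presses on something with over 40 N, if the wrist force passes 120 N, or if a joint passes its speed limit or range.

ROBOT

A 6-joint arm with a two-finger parallel gripper is mounted at the origin on the work surface. World frame = base frame: x ahead of the robot, y to its left, z up, the work surface at z = 0. Lengths are in mm, angles in degrees, forces in N, time in s.
With the tool pointing down it reaches from about 400 to 925 mm from the base axis. Payload 12.5 kg.
Tool frame: the origin (TCP) lies at the very end of the fingers, on their centre line; the grasp point (between the pads) lies 19 mm behind it; x points along the fingers, y is the direction in which the jaws open and shut, and the axes are right-handed (so a half turn about x gives the same grasp; the last joint's range is limited). The gripper opens to 95 mm and grips with 3 to 60 N. Pads are 20 mm wide; open, the fingers measure 119 mm over their backs; the gripper's body (75 mm by 180 mm) begins 59 mm behind the grasp point.
Start: joints at [59.152, 28.126, 89.318, -0, 62.55, -6.05], TCP at [262.12, 567.397, 214.661] pointing down, gripper open.
Joint ranges: [-177.58, 177.58], [-47.91, 125.51], [2.72, 160], [-65.01, 245.01], [3.68, 167.84], [-153.87, 153.87]. Speed limits (degrees/s): [127.2, 127.2, 159.86, 180, 180, 180].

INTERFACE

Orientations are given as [roll, pitch, yaw] about the fixed x, y, z axes, in that order (R = Rz(yaw) Ry(pitch) Rx(roll)).
In Python, from bench import r gives the robot as it stands. The module is installed in compiled form; this text tells all that it offers.
- The arm moves only by the tool servo_tool, never from a script. Its argument "moves" is one flat list of numbers, 7 for each row, row after row: the shift along the world's x, y, z in cm, then the turn, a rotation vector about the world's x, y, z in degrees, then the finger opening in cm, from 0 to 9.51. In form: [x, y, z, ax, ay, az, claw, x, y, z, ax, ay, az, claw, ...]. A call has 1 to 8 rows; each row shifts and turns the commanded pose from where the row before left it; what a row does not reach is not made up. A row lasts 1/12 s, in which the tool goes at most 41.7 mm and 7.16 degrees, less where a joint would pass 70% of its speed; a pose out of reach is approached as far as the arm can. A call with a gripper value outside its range is refused whole. The fingers move at their own pace and stop on an object; "force" is the grip in N (left out, the last holds). Time passes only in rows, so rows that do not move let the fingers close. It gives the time, the measured TCP pose, the force and the opening at its end, in the units of the state.
- r.observe(): the state, without advancing time (a new reading comes with each control period).
- r.read_camera(name): name is "scene" or "top" or "wrist"; returns a dict with "color" (384x512x3 uint8, red, green, blue), "fx", "fy", "cx", "cy" (pixels), "world_from_camera" (4x4, takes a point from camera to world coordinates). Camera axes: x right, y down, z forward; pixel columns grow to the right and rows downward; lengths in mm; the calibration is good to about 2 mm. A picture is of the moment at which its call begins. There is no depth.
- r.finish_job(): hands the job in, once; it reports no verdict.
Trained networks look in a picture, given as the dict that the camera call returned (one of the last four; its "shot" number tells which), for a name from the list of things; names that differ only in an ending like _2 or _b are one class to them, and where a whole thing is asked for, a point or a joint stands for the part that bears it (a point fixed in the world has none). Each returns a list of dicts, best first, with "confidence" (0 to 1); they miss things now and then, are a little off and sometimes report something else, mostly with a low value. They report only what shows in the picture. A call takes as long as a camera call. They do not tell look-alikes from the thing itself.
- r.regions_of(picture, label): "mask" (384x512 bool, what is visible of it) and "point" ([row, column] in pixels, amid what is visible of it).
- r.landmark_of(picture, label): "point" ([row, column] in pixels: a listed point, or the origin of a listed thing).
The state is a dict: "clock": time; "q": joint angles; "qvel": joint speeds; "joint_efforts": joint torques, N m; "tcp_pos": TCP position; "eef_rot": TCP orientation; "ft_force": force on the tool from outside, world axes, zero at the start; "wrist_torque": the same for the moment, N m; "finger_gap": finger opening in mm.
Only numpy, scipy, OpenCV 4.12 (cv2) and the standard library are available. Lean on these libraries where they do the work, as an engineer would, in place of code of your own. Each camera call takes 0.05 s, during which the arm holds its last target.

## Working session

There is one attempt and no reset: what is moved stays moved. The work goes in short steps, Python scripts to look and compute and a tool call to move; the robot and the scene stay as the last step left them, time stands still between calls to the robot, and variables do not carry over. Pictures are saved under pics/ and viewed, and the job is handed in when it is done.

Besides the shell and the picture viewer there is one more tool, called after "Request:" as name(argument=value, ...) on one line, values as JSON. servo_tool: Moves the arm, as the interface text tells. Its arguments: {"type":"object","properties":{"moves":{"type":"array"},"force":{"type":"number"}},"required":["moves"]}

```bash
mkdir -p pics
cat > h.py <<'E'
import numpy as np, cv2
from bench import r
def save(p,n): cv2.imwrite('pics/'+n,p['color'][:,:,::-1])
def ray(p,pt):
    T=np.array(p['world_from_camera']);d=T[:3,:3]@np.array([(pt[1]-p['cx'])/p['fx'],(pt[0]-p['cy'])/p['fy'],1.])
    return T[:3,3],d
def atz(p,pt,z):
    o,d=ray(p,pt);return o+d*(z-o[2])/d[2]
def tri(rs):
    A=np.zeros((3,3));b=np.zeros(3)
    for o,d in rs:
        d=d/np.linalg.norm(d);M=np.eye(3)-np.outer(d,d);A+=M;b+=M@o
    return np.linalg.solve(A,b)
E
python3 - <<'E'
from h import *
s=r.observe();print(s['clock'],s['tcp_pos'],s['eef_rot'],s['ft_force'],s['finger_gap'])
H={'index_base':0,'hole_plate':40,'turntable':100,'ring':124,'torch_stand':0,'spray_can':0,'wrench':0,'spare_flange':0}
for c in ['top','scene']:
    p=r.read_camera(c);save(p,c+'1.png')
    print(c,np.round(p['world_from_camera'],2).tolist())
    for n,z in H.items():
        for l in r.landmark_of(p,n):
            print(n,round(l['confidence'],2),np.round(l['point'],1),np.round(atz(p,l['point'],z)))
E
```

```text
0.0 [261.98797857 567.1671664  214.04647201] [ -94.57237504   89.93644703 -119.3690148 ] [0.51224501 0.47301331 0.5459815 ] 94.72793480910599
top [[-0.01, -0.99, 0.17, 292.88], [-1.0, 0.01, -0.01, 153.69], [0.01, -0.17, -0.98, 1621.44], [0.0, 0.0, 0.0, 1.0]]
index_base 0.68 [213.9 290.6] [486.   0.   0.]
hole_plate 0.85 [175.5 285.4] [621.  20.  40.]
turntable 0.83 [210.7 291.9] [486.   5. 100.]
ring 0.46 [171.2 284. ] [619.  31. 124.]
torch_stand 0.77 [169.7 176.2] [654. 420.   0.]
torch_stand 0.71 [254.7 197.6] [342. 337.   0.]
torch_stand 0.66 [207.7 218.5] [511. 263.   0.]
torch_stand 0.64 [213.  166.7] [494. 451.   0.]
torch_stand 0.58 [259.1 129. ] [329. 581.   0.]
spray_can 0.75 [180.  352.8] [ 611. -233.    0.]
wrench 0.66 [142.  320.9] [ 757. -120.    0.]
spare_flange 0.55 [163.4 232.7] [677. 211.   0.]
spare_flange 0.44 [216.7 292.1] [476.  -5.   0.]
scene [[0.46, 0.59, -0.66, 1397.61], [0.89, -0.31, 0.35, -291.13], [-0.0, -0.75, -0.67, 950.52], [0.0, 0.0, 0.0, 1.0]]
index_base 0.62 [211.1 204.7] [476.   2.   0.]
turntable 0.84 [187.5 202.5] [481.   2. 100.]
ring 0.69 [229.5 227.3] [684. -11. 124.]
ring 0.68 [207.2 232.7] [617.  36. 124.]
torch_stand 0.89 [185.9 288. ] [494. 285.   0.]
torch_stand 0.67 [199.3 353.4] [643. 434.   0.]
torch_stand 0.64 [136.  334.8] [334. 579.   0.]
torch_stand 0.63 [171.4 331.3] [498. 451.  -0.]
spray_can 0.86 [265.6 143.3] [ 592. -224.    0.]
wrench 0.79 [292.1 200.6] [ 742. -118.    0.]
spare_flange 0.95 [233.6 301.6] [691. 215.   0.]
```

View pics/top1.png

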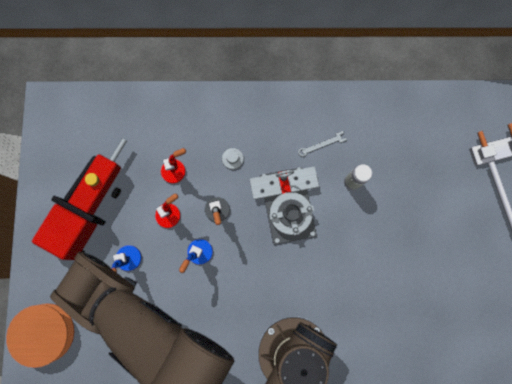

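View pics/scene1.png

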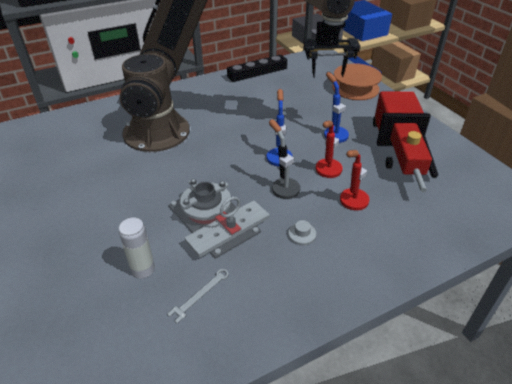

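Run:
```python
import cv2
a=cv2.imread('pics/top1.png');b=cv2.imread('pics/scene1.png')
cv2.imwrite('pics/topc.png',cv2.resize(a[120:280,110:370],None,fx=3,fy=3,interpolation=cv2.INTER_CUBIC))
cv2.imwrite('pics/scenec.png',cv2.resize(b[110:310,110:376],None,fx=3,fy=3,interpolation=cv2.INTER_CUBIC))
```

```text
(no output)
```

View pics/topc.png

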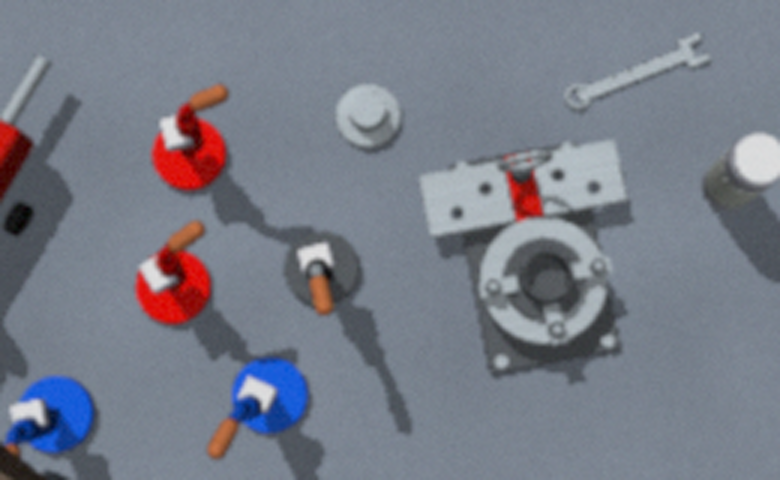

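View pics/scenec.png

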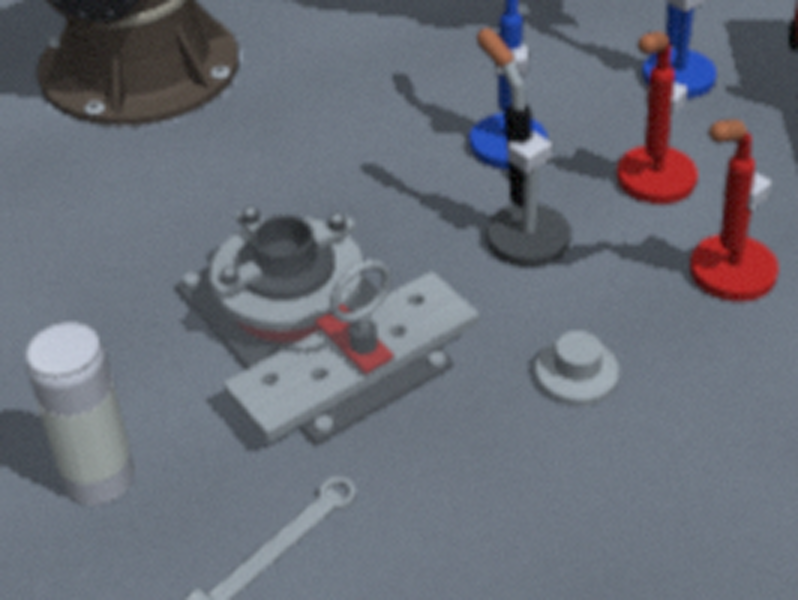

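The torch stands are in the top view at (217,210) with a black/grey foot, (173,172) and (168,215) red, and (200,252) and (127,258) blue. The grey-footed one with the black handle and copper nozzle is the one meant, as the enlarged crops confirm. It stands at world +y, so I swing the ring end towards world +y, which is negative in the joint. Next I fit the turntable pose.

Run:
```python
from h import *
from scipy.optimize import least_squares
from scipy.spatial.transform import Rotation as R
P={c:r.read_camera(c) for c in ['top','scene']}
def proj(p,X):
    T=np.linalg.inv(p['world_from_camera']);c=T[:3,:3]@X+T[:3,3]
    return np.array([p['cy']+p['fy']*c[1]/c[2],p['cx']+p['fx']*c[0]/c[2]])
# obs: (cam, [row,col], kind)
def holes(c,l,off,s): return [(c,[off[0]+v/s,off[1]+u/s],k) for (u,v),k in l]
obs=holes('top',[((457,212),2),((485,188),1),((558,175),-1),((594,187),-2)],(120,110),3)
obs+=holes('scene',[((417,299),2),((398,331),1),((319,374),-1),((270,379),-2)],(110,110),3)
for c in P:
    for n in ['turntable','ring','hole_plate']:
        L=r.landmark_of(P[c],n)
        print(c,n,[(round(l['confidence'],2),np.round(l['point'],1)) for l in L])
        if n=='turntable' and L: obs.append((c,L[0]['point'],'t'))
obs.append(('top',[171.2,284],'r'));obs.append(('scene',[207.2,232.7],'r'))
def mod(x):
    o=[]
    for c,pt,k in obs:
        if k=='t': X=np.array([x[0],x[1],100])
        else:
            a=x[2]+(0 if k=='r' else k*.35); X=np.array([x[0]+130*np.cos(a),x[1]+130*np.sin(a),124 if k=='r' else 40])
        o+=list(proj(P[c],X)-pt)
    return np.array(o)
s=least_squares(mod,[485,3,.1],loss='soft_l1')
print(s.x,np.degrees(s.x[2]));print(np.round(mod(s.x).reshape(-1,2),1).tolist())
print('ring',s.x[:2]+130*np.array([np.cos(s.x[2]),np.sin(s.x[2])]), 'tri',tri([ray(P['top'],[171.2,284]),ray(P['scene'],[207.2,232.7])]))
st=r.observe();M=R.from_euler('xyz',st['eef_rot'],degrees=True).as_matrix();print(M.round(3))
a=s.x[2];u=np.array([np.cos(a),np.sin(a),0]);t=np.array([-np.sin(a),np.cos(a),0]);z=np.array([0,0,1.])
for sg in(1,-1):
    x=(-u-z)/2**.5;y=sg*t;G=np.c_[x,y,np.cross(x,y)]
    print(sg,np.degrees(R.from_matrix(G@M.T).as_rotvec()),R.from_matrix(G).as_euler('xyz',degrees=True))
```

```text
top turntable []
top ring [(0.51, array([174. , 286.3]))]
top hole_plate []
scene turntable [(0.88, array([188.8, 202.2]))]
scene ring [(0.62, array([206. , 230.3]))]
scene hole_plate [(0.78, array([226.3, 230.4])), (0.34, array([264.7, 143. ]))]
[4.86309659e+02 3.43537658e+00 1.96115694e-01] 11.236601579929054
[[-0.3, -0.3], [-0.6, -0.3], [-1.1, -0.5], [-1.2, -0.6], [-0.2, -0.8], [-0.5, -0.5], [-0.1, 0.1], [0.1, -0.0], [-0.3, 1.4], [1.5, 0.8], [0.0, -2.9]]
ring [613.81767317  28.76730183] tri [619.01434432  33.08054753 126.4677975 ]
[[ 0.     0.419  0.908]
 [ 0.     0.908 -0.419]
 [-1.     0.    -0.   ]]
1 [ 5.39420225 45.39795737 34.14036751] [-180.           45.         -168.76339842]
-1 [ -58.20994214    6.92580038 -134.58027673] [   0.           45.         -168.76339842]
```

Request:
servo_tool(moves=[0,0,3.8,0,0,0,0,0,0,3.8,0,0,0,0,0,0,3.8,0,0,0,0,0,0,3.8,0,0,0,0,0,0,3.8,0,0,0,0,1.2,-1.6,0,0,0,0,0,2,-2.6,0,0,0,0,0,2,-2.6,0,0,0,0,0])

```text
clock: 1.97
tcp_pos: [314.1, 498.9, 405.0]
eef_rot: [72.9, 89.9, 48.2]
ft_force: [0.4, 0.1, -0.2]
finger_gap: 47.2
```

Request:
servo_tool(moves=[2,-2.6,0,0.674,5.675,4.268,0,2,-2.6,0,0.674,5.675,4.268,0,2,-2.6,0,0.674,5.675,4.268,0,2,-2.6,0,0.674,5.675,4.268,0,2,-2.6,0,0.674,5.675,4.268,0,2,-2.6,0,0.674,5.675,4.268,0,2,-2.6,0,0.674,5.675,4.268,0,2,-2.6,0,0.674,5.675,4.268,0])

```text
clock: 2.63
tcp_pos: [475.3, 289.6, 405.0]
eef_rot: [179.8, 44.7, -168.8]
ft_force: [-0.9, 0.0, -0.0]
finger_gap: 0.7
```

Request:
servo_tool(moves=[2,-2.6,0,0,0,0,0,2,-2.6,0,0,0,0,0,2,-2.6,0,0,0,0,0,2,-2.6,0,0,0,0,0,2,-2.6,0,0,0,0,0,2,-2.6,0,0,0,0,0,0,0,0,0,0,0,0,0,0,0,0,0,0,0])

```text
clock: 3.3
tcp_pos: [594.9, 134.1, 403.7]
eef_rot: [180.0, 44.9, -168.9]
ft_force: [-1.1, 0.2, 0.2]
finger_gap: 0.5
```

Request:
servo_tool(moves=[2.5,-3.1,0,0,0,0,0,2.5,-3.1,0,0,0,0,0,2.6,-3.1,0,0,0,0,0,0,0,-4,0,0,0,0,0,0,-4,0,0,0,0,0,0,-4,0,0,0,0,0,0,-2,0,0,0,0,0,0,0,0,0,0,0])

```text
clock: 3.97
tcp_pos: [668.9, 43.6, 260.0]
eef_rot: [179.9, 44.6, -168.8]
ft_force: [-0.5, 0.7, -0.8]
finger_gap: 0.5
```

Run:
```python
from h import *
s=r.observe();print(s['tcp_pos'],s['eef_rot'],s['q'],s['ft_force'])
for c in ['top','scene','wrist']:
    p=r.read_camera(c);save(p,c+'2.png')
    for n in ['ring','torch_stand'] : print(c,n,[(round(l['confidence'],2),np.round(l['point'],1).tolist()) for l in r.landmark_of(p,n)])
    a=p['color'][:,:,::-1]
    if c!='wrist': a=a[120:270,200:400] if c=='top' else a[110:270,150:350]
    cv2.imwrite('pics/'+c+'2c.png',cv2.resize(a,None,fx=3 if c!='wrist' else 1.4,fy=3 if c!='wrist' else 1.4,interpolation=cv2.INTER_CUBIC))
```

```text
[668.89750395  43.5843792  259.9608057 ] [ 179.85430573   44.55603502 -168.79344984] [   1.02203931   51.85214412   47.37683786   -8.89543467  125.43186699
 -102.51418105] [-0.47804023  0.70725227 -0.77742568]
top ring []
top torch_stand [(0.92, [170.5, 174.4]), (0.81, [251.2, 195.6]), (0.78, [258.5, 126.3]), (0.66, [214.6, 167.2])]
scene ring [(0.43, [207.9, 232.6])]
scene torch_stand [(0.94, [136.2, 336.9]), (0.74, [169.4, 329.7]), (0.63, [187.4, 287.2]), (0.61, [200.4, 353.6]), (0.45, [233.9, 301.8])]
wrist ring [(0.74, [192.7, 248.3]), (0.6, [233.9, 250.8])]
wrist torch_stand [(0.88, [230.5, 410.9]), (0.63, [160.0, 438.4])]
```

View pics/scene2c.png

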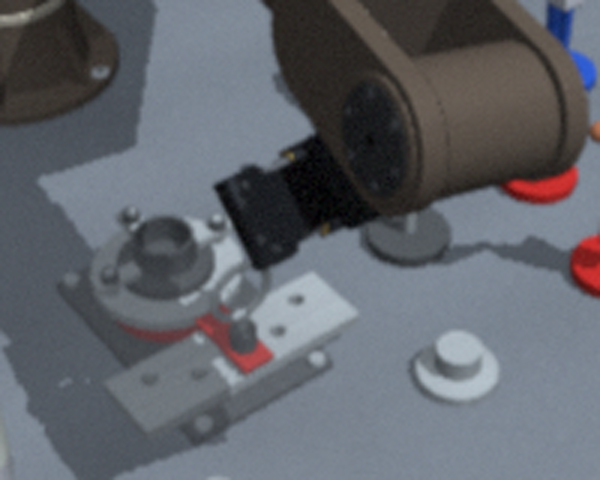

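View pics/wrist2c.png

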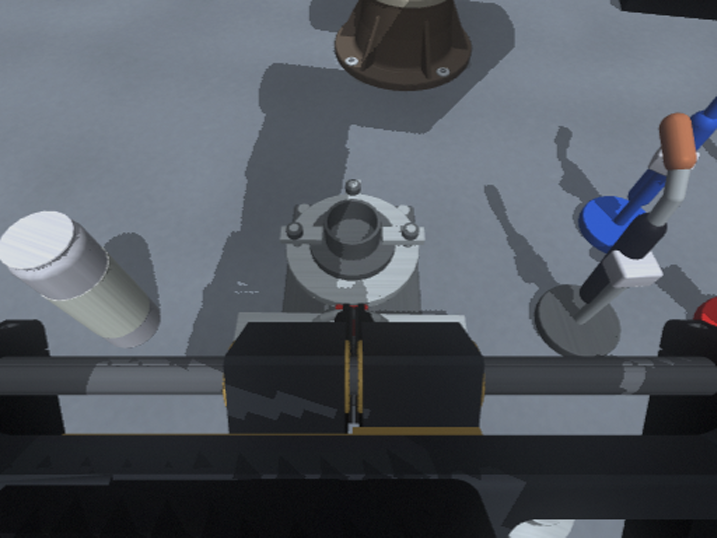

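```bash
cat >> h.py <<'E'
from scipy.spatial.transform import Rotation as R
def proj(p,X):
    T=np.linalg.inv(p['world_from_camera']);c=T[:3,:3]@np.array(X)+T[:3,3]
    return np.array([p['cy']+p['fy']*c[1]/c[2],p['cx']+p['fx']*c[0]/c[2]])
def rot(): return R.from_euler('xyz',r.observe()['eef_rot'],degrees=True).as_matrix()
E
python3 - <<'E'
from h import *
s=r.observe();M=rot();t=np.array(s['tcp_pos'])
print(M.round(3))
for c in ['scene','wrist','top']:
    p=r.read_camera(c);a=p['color'][:,:,::-1].copy()
    if c=='wrist':print(np.round(np.linalg.inv(p['world_from_camera'])@np.r_[t,1]), (M.T@(np.array(p['world_from_camera'])[:3,3]-t)).round())
    a=cv2.resize(a,None,fx=3,fy=3,interpolation=cv2.INTER_CUBIC)
    for b,col in((0,(0,0,255)),(19,(0,255,0)),(78,(255,0,0))):
        q=proj(p,t-M[:,0]*b);print(c,b,q.round(1));cv2.circle(a,(int(q[1]*3+1),int(q[0]*3+1)),4,col,-1)
    for X in ([614,29.2,124],[614,29.2,157]):
        q=proj(p,X);cv2.circle(a,(int(q[1]*3+1),int(q[0]*3+1)),4,(0,255,255),-1)
    y,x={'scene':(110,150),'wrist':(140,130),'top':(110,200)}[c]
    cv2.imwrite('pics/'+c+'3.png',a[y*3:y*3+480,x*3:x*3+720])
E
```

```text
[[-0.692 -0.195  0.695]
 [-0.138  0.981  0.138]
 [-0.708 -0.    -0.706]]
scene 0 [177.5 242.3]
scene 19 [176.1 245.6]
scene 78 [171.2 256.6]
[  1.  24. 182.   1.] [-170.   -1.  -68.]
wrist 0 [233.2 253.9]
wrist 19 [245.9 254.1]
wrist 78 [313.4 255.4]
top 0 [145.6 283.6]
top 19 [140.3 283. ]
top 78 [123.4 281.1]
```

View pics/scene3.png

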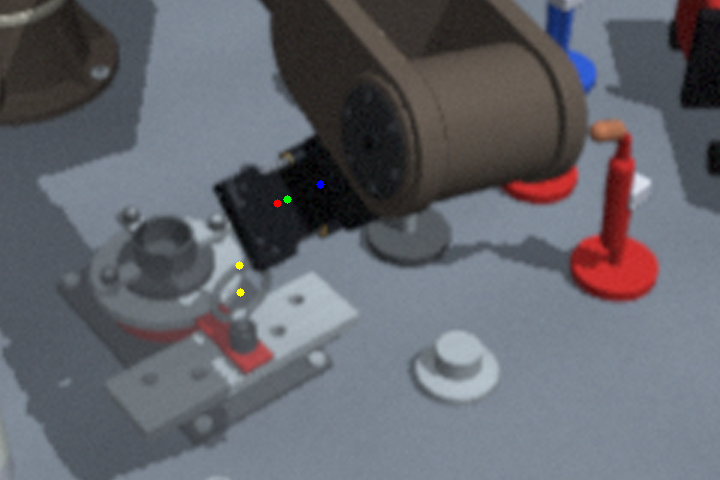

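View pics/wrist3.png

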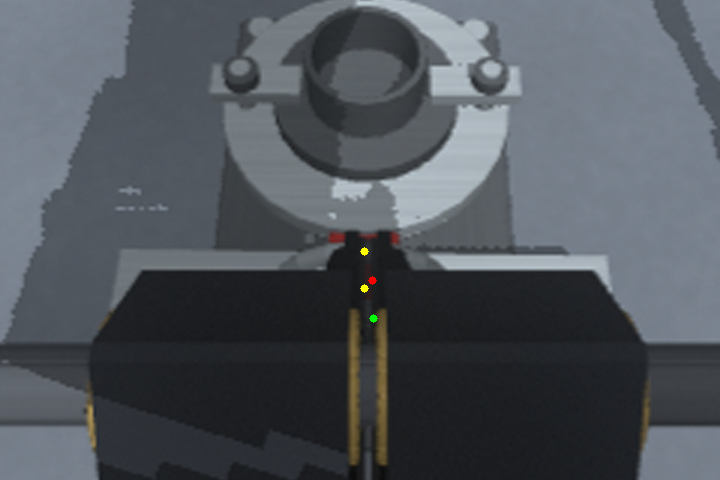

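View pics/top3.png

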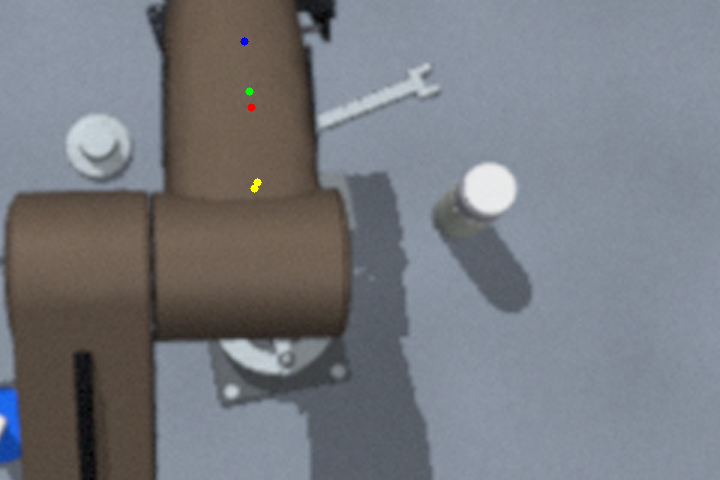

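Run:
```python
import cv2
b=cv2.imread('pics/scene1.png');a=cv2.imread('pics/wrist2.png')
b=cv2.resize(b[0:100,280:390],None,fx=5,fy=5,interpolation=cv2.INTER_CUBIC)
cv2.imwrite('pics/g.png',b)
cv2.imwrite('pics/g2.png',cv2.resize(cv2.convertScaleAbs(a[200:270,180:320],alpha=2.5),None,fx=5,fy=5,interpolation=cv2.INTER_CUBIC))
```

```text
(no output)
```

View pics/g.png

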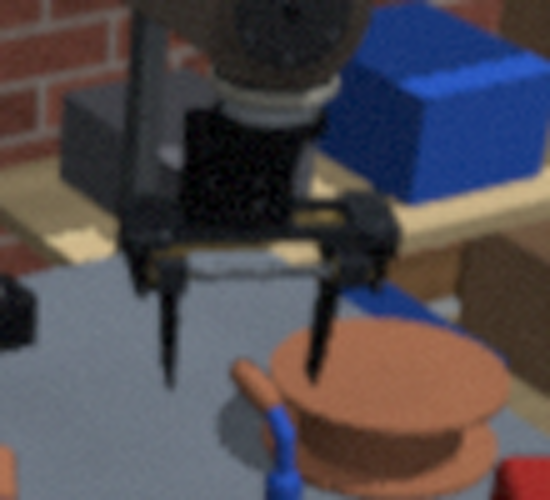

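View pics/g2.png

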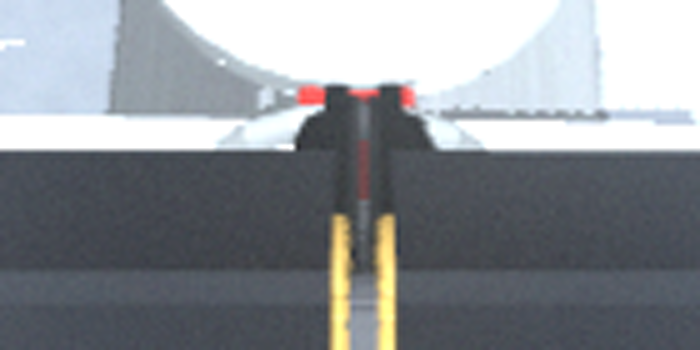

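Request:
servo_tool(moves=[0,-0.2,-2.5,0,0,0,0,0,-0.1,-2.5,0,0,0,0,0,0,-2,0,0,0,0,0,0,-0.9,0,0,0,0,0,0,0,0,0,0,0])

```text
clock: 4.98
tcp_pos: [669.6, 39.3, 183.7]
eef_rot: [179.9, 44.8, -168.8]
ft_force: [0.4, 0.1, 0.1]
finger_gap: 0.4
```

Run:
```python
from h import *
s=r.observe();M=rot();t=np.array(s['tcp_pos']);print(t.round(1),np.round(s['ft_force'],1))
d=np.array([614.3,29.2,124])-t;print('ring in tool',(M.T@d).round(1))
for c in ['scene','wrist']:
    p=r.read_camera(c);a=p['color'][:,:,::-1].copy()
    print(c,[(round(l['confidence'],2),np.round(l['point'],1).tolist()) for l in r.landmark_of(p,'ring')], proj(p,[614.3,29.2,124]),proj(p,t))
    y,x={'scene':(150,160),'wrist':(150,160)}[c]
    cv2.imwrite('pics/'+c+'4.png',cv2.resize(cv2.convertScaleAbs(a[y:y+110,x:x+150],alpha=1.5),None,fx=5,fy=5,interpolation=cv2.INTER_CUBIC))
```

```text
[669.6  39.3 183.7] [0.4 0.1 0.1]
ring in tool [82.   0.8  2.7]
scene [(0.57, [204.3, 234.6])] [207.2799578  230.04505621] [202.66718751 241.91546336]
wrist [(0.69, [198.8, 254.6])] [202.49286828 254.27687114] [234.03416747 253.95283854]
```

View pics/scene4.png

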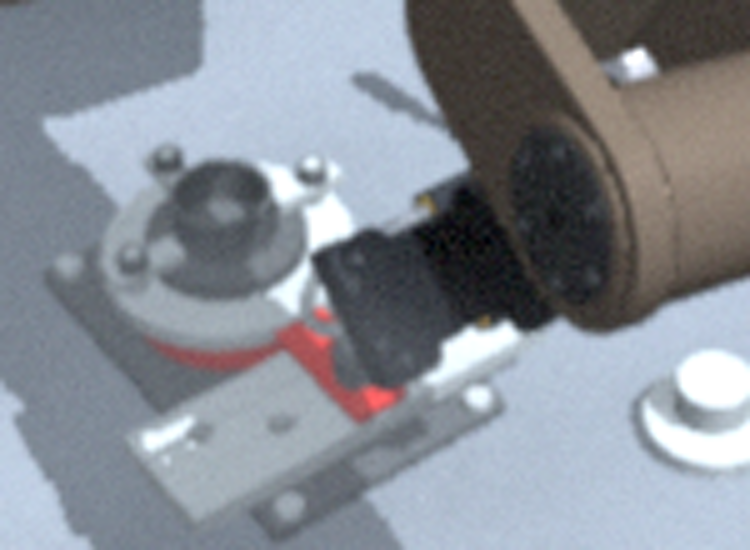

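View pics/wrist4.png

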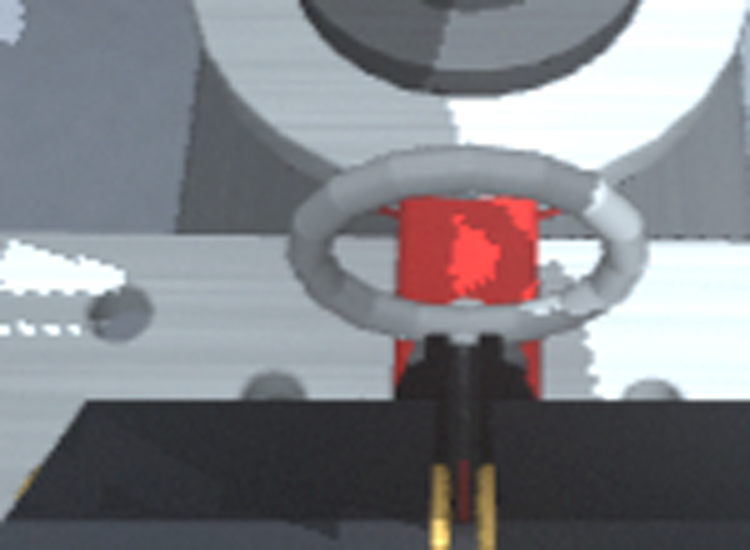

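Request:
servo_tool(moves=[0,0,-0.2,0,0,0,0,-1.4,-0.28,-1.4,0,0,0,0,-1.4,-0.28,-1.4,0,0,0,0,-1.4,-0.28,-1.4,0,0,0,0,0,0,0,0,0,0,0])

```text
clock: 5.6
tcp_pos: [626.1, 30.7, 140.5]
eef_rot: [179.9, 44.8, -168.8]
ft_force: [0.6, 0.8, 0.1]
finger_gap: 0.3
```

```bash
cat > look.py <<'E'
import sys
from h import *
s=r.observe();M=rot();t=np.array(s['tcp_pos']);print(s['clock'],t.round(1),np.round(s['ft_force'],1))
d=np.array([614.3,29.2,124])-t;print('ring in tool',(M.T@d).round(1))
for c in ['scene','wrist']:
    p=r.read_camera(c);a=p['color'][:,:,::-1].copy()
    y,x={'scene':(150,160),'wrist':(130,160)}[c]
    cv2.imwrite('pics/'+c+sys.argv[1]+'.png',cv2.resize(cv2.convertScaleAbs(a[y:y+110,x:x+150],alpha=1.5),None,fx=5,fy=5,interpolation=cv2.INTER_CUBIC))
E
python3 look.py 5
```

```text
5.6 [626.1  30.7 140.5] [0.6 0.8 0.1]
ring in tool [20.   0.8  3.3]
```

View pics/wrist5.png

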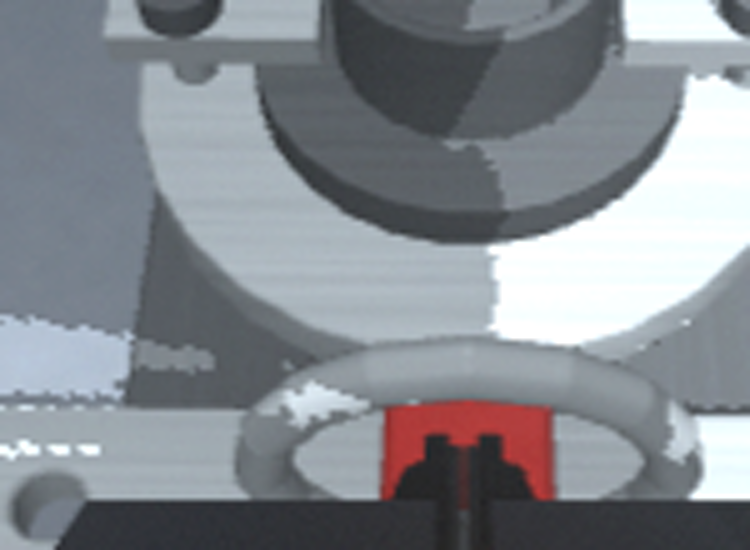

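Request:
servo_tool(moves=[0.2,0,-0.2,0,0,0,0,-0.9,-0.18,-0.92,0,0,0,0,-0.9,-0.18,-0.92,0,0,0,0,-0.9,-0.18,-0.92,0,0,0,0,-0.9,-0.18,-0.92,0,0,0,0,0,0,0,0,0,0,0])

```text
clock: 6.2
tcp_pos: [593.7, 23.7, 102.2]
eef_rot: [180.0, 44.9, -168.8]
ft_force: [-0.9, 0.1, -0.1]
finger_gap: 0.4
```

```bash
python3 look.py 6
```

```text
6.2 [593.7  23.7 102.2] [-0.9  0.1 -0.1]
ring in tool [-30.5   1.4  -0.4]
```

View pics/wrist6.png

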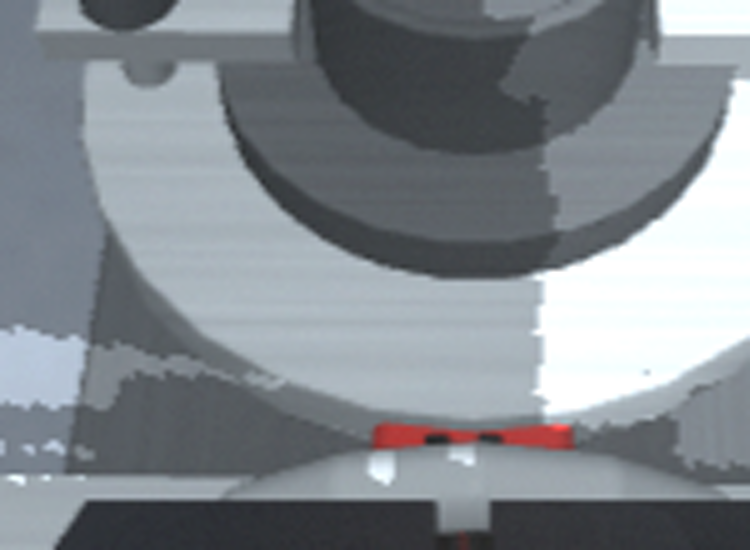

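View pics/scene6.png

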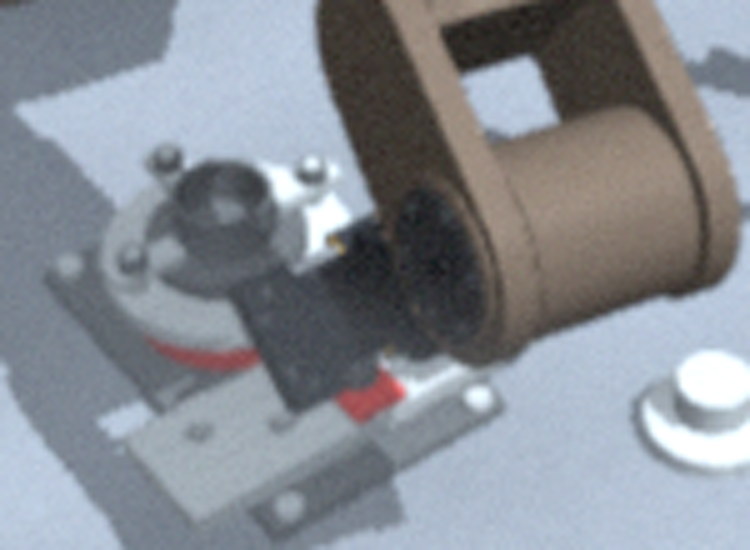

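Request:
servo_tool(moves=[0,0.13,0.4,0,0,0,0,0,0,0.4,0,0,0,0,0,0,0.4,0,0,0,0,0,0,0,0,0,0,0])

```text
clock: 6.63
tcp_pos: [595.0, 25.3, 115.5]
eef_rot: [-180.0, 45.2, -168.7]
ft_force: [3.4, -0.0, -6.2]
finger_gap: 0.5
```

Request:
servo_tool(moves=[0,0,0.3,0,0,0,0,0,0,0.3,0,0,0,0,0,0,0,0,0,0,0])

```text
clock: 6.88
tcp_pos: [594.8, 25.3, 120.9]
eef_rot: [-180.0, 45.1, -168.8]
ft_force: [5.7, 1.7, -6.4]
finger_gap: 0.7
```

Request:
servo_tool(moves=[0,0,0.3,0,0,0,0,0,0,0.3,0,0,0,0,0,0,0.2,0,0,0,0,0,0,0,0,0,0,0,0,0,0,0,0,0,0])

```text
clock: 7.3
tcp_pos: [594.7, 25.3, 128.3]
eef_rot: [180.0, 45.1, -168.8]
ft_force: [7.1, 0.8, -8.3]
finger_gap: 0.8
```

```bash
python3 look.py 7
```

```text
7.3 [594.7  25.3 128.3] [ 7.1  0.8 -8.3]
ring in tool [-11.1   0.   17.2]
```

View pics/wrist7.png

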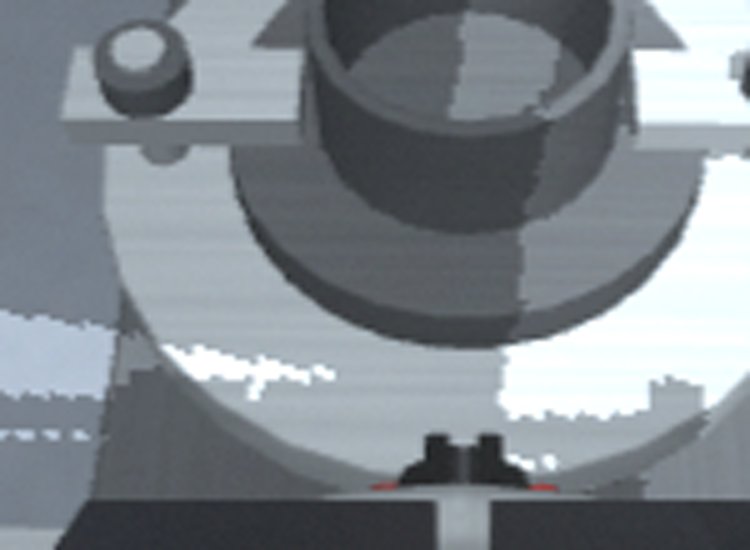

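View pics/scene7.png

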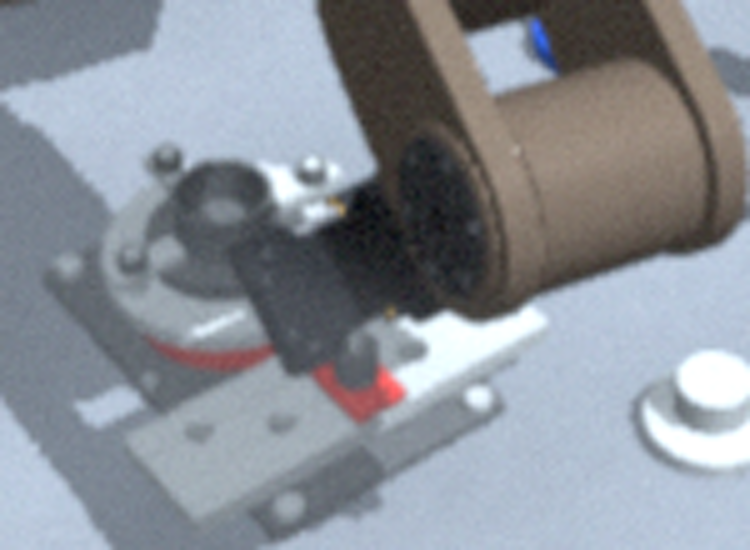

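Request:
servo_tool(moves=[0,0,0.2,0,0,0,0,-0.083,0.377,0,0,0,2,0,-0.096,0.374,0,0,0,2,0,-0.109,0.37,0,0,0,2,0,-0.122,0.366,0,0,0,2,0,-0.135,0.362,0,0,0,2,0,0,0,0,0,0,0,0])

```text
clock: 7.98
tcp_pos: [589.1, 44.8, 130.2]
eef_rot: [180.0, 45.1, -158.6]
ft_force: [5.4, 3.8, -8.3]
finger_gap: 0.5
```

```bash
python3 look.py 8
```

```text
7.9833 [589.1  44.8 130.2] [ 5.4  3.8 -8.3]
ring in tool [ -8.1 -23.7  17. ]
```

View pics/wrist8.png

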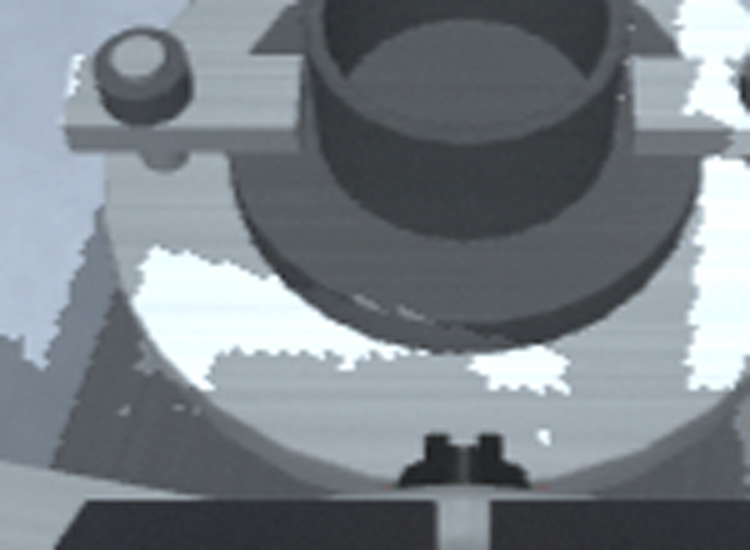

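View pics/scene8.png

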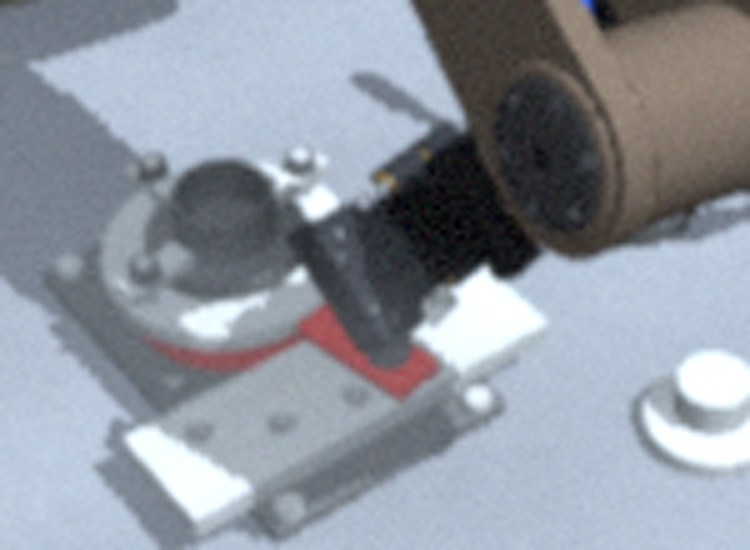

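Request:
servo_tool(moves=[-0.147,0.357,0,0,0,2,0,-0.16,0.352,0,0,0,2,0,-0.172,0.346,0,0,0,2,0,-0.184,0.34,0,0,0,2,0,-0.195,0.333,0,0,0,2.05,0,0,0,0,0,0,0,0,0,0,0,0,0,0,0])

```text
clock: 8.67
tcp_pos: [580.6, 62.1, 130.2]
eef_rot: [180.0, 45.1, -148.7]
ft_force: [6.2, 5.5, -8.7]
finger_gap: 0.4
```

```bash
python3 look.py 9
python3 - <<'E'
from h import *
s=r.observe();t=np.array(s['tcp_pos']);d=t[:2]-[486.3,3.43];print(np.hypot(*d),np.degrees(np.arctan2(d[1],d[0])),s['q'])
E
```

```text
8.6667 [580.6  62.1 130.2] [ 6.2  5.5 -8.7]
ring in tool [ -3.8 -45.7  12.7]
110.99092110471175 31.806478369403163 [   7.27728483   48.53437655   74.89745014  -16.86624221   98.46592926
 -110.13116752]
```

View pics/wrist9.png

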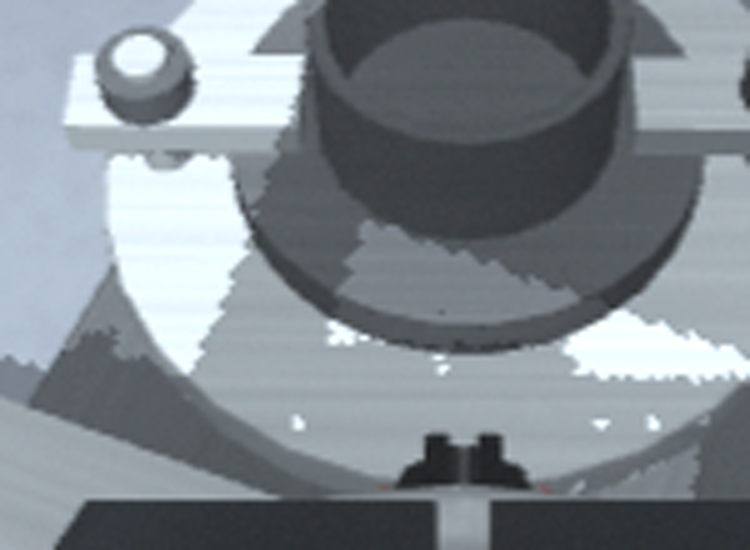

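View pics/scene9.png

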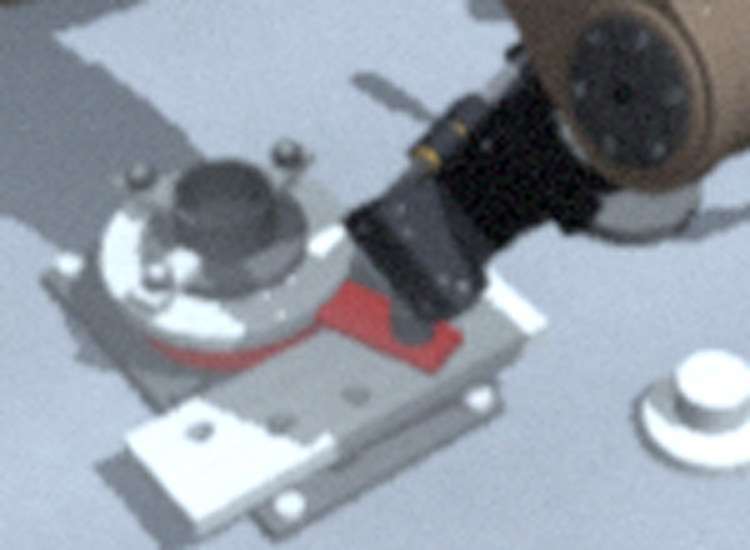

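Request:
servo_tool(moves=[0,0,-0.4,0,0,0,0,0,0,-0.4,0,0,0,0,0,0,-0.4,0,0,0,0,0,0,-0.4,0,0,0,0,0,0,-0.4,0,0,0,0,0,0,-0.4,0,0,0,0,0,0,-0.3,0,0,0,0,0,0,0,0,0,0,0])

```text
clock: 9.43
tcp_pos: [579.7, 60.7, 103.6]
eef_rot: [180.0, 44.9, -148.7]
ft_force: [-0.4, 0.6, 0.5]
finger_gap: 0.2
```

```bash
python3 look.py 10
```

```text
9.4333 [579.7  60.7 103.6] [-0.4  0.6  0.5]
ring in tool [-23.8 -44.8  -5.1]
```

View pics/wrist10.png

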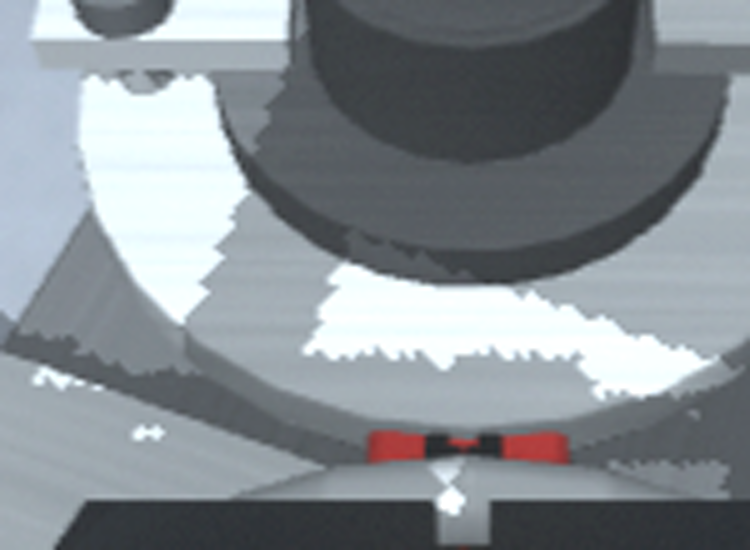

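View pics/scene10.png

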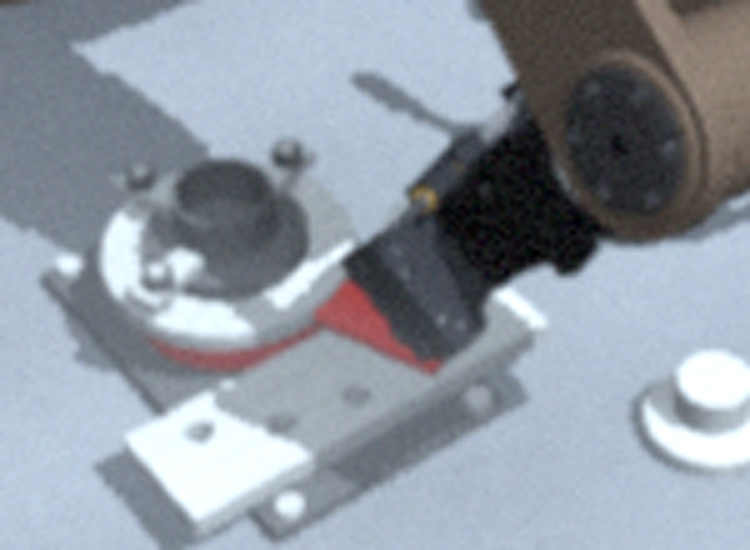

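Request:
servo_tool(moves=[0.6,0.37,0.71,0,0,0,0,0.6,0.37,0.71,0,0,0,0,0.6,0.37,0.71,0,0,0,0,0,0,0,0,0,0,0])

```text
clock: 9.87
tcp_pos: [599.8, 72.8, 127.2]
eef_rot: [-179.9, 45.2, -148.6]
ft_force: [0.3, 0.0, 0.3]
finger_gap: 0.7
```

Request:
servo_tool(moves=[0.9,0.55,1.06,0,0,0,0,0.9,0.55,1.06,0,0,0,0,0.9,0.55,1.06,0,0,0,0,0.9,0.55,1.06,0,0,0,0,0.9,0.55,1.06,0,0,0,0,0,0,0,0,0,0,0])

```text
clock: 10.37
tcp_pos: [644.5, 100.3, 180.0]
eef_rot: [-179.9, 45.2, -148.6]
ft_force: [0.4, -0.1, -0.0]
finger_gap: 0.5
```

```bash
python3 look.py 11
```

```text
10.3667 [644.5 100.3 180. ] [ 0.4 -0.1 -0. ]
ring in tool [ 84. -45.  -5.]
```

View pics/wrist11.png

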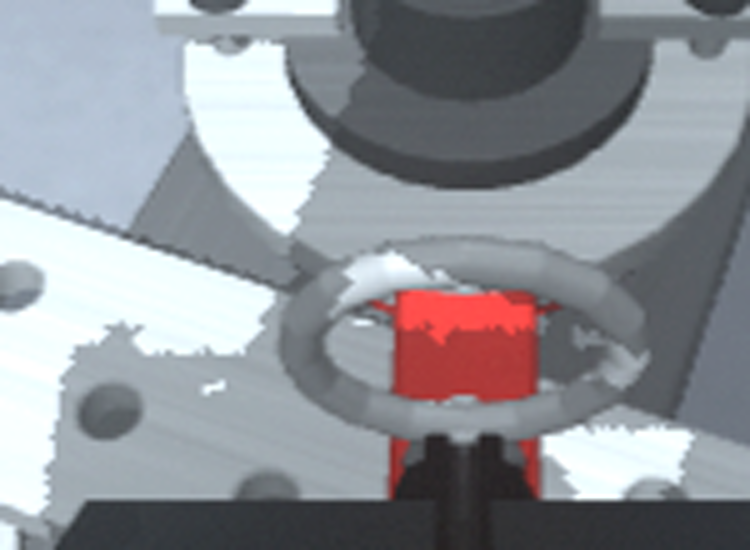

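View pics/scene11.png

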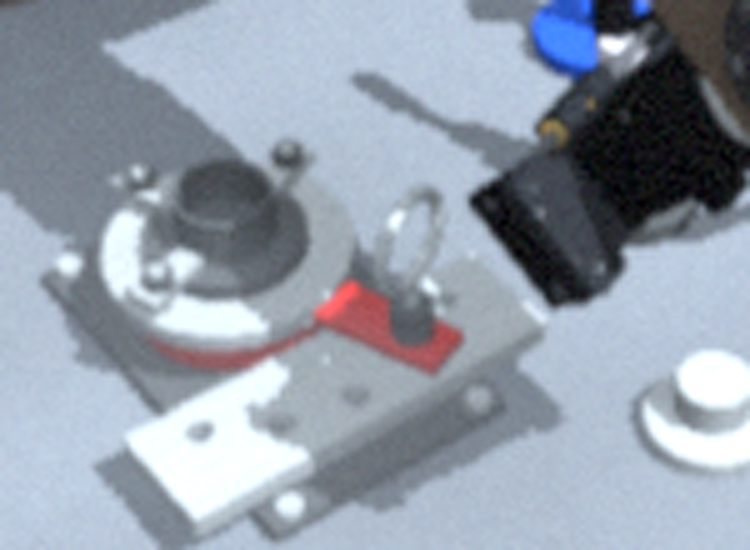

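Run:
```python
from h import *
p=r.read_camera('wrist');q=r.read_camera('scene')
a=np.radians(11.24+20.05)
for z in(124,130,136):
    X=[486.3+130*np.cos(a),3.43+130*np.sin(a),z];print(z,proj(p,X),proj(q,X))
for c in(p,q):print([(round(l['confidence'],2),np.round(l['point'],1).tolist()) for l in r.landmark_of(c,'ring')])
print('manual scene', 150+240/5, 160+409/5)
```

```text
124 [201.37424803 252.61431375] [198.45560941 241.36356517]
130 [197.93010229 252.62429632] [196.84901213 241.30245296]
136 [194.3411267  252.63469867] [195.23169942 241.24093316]
[(0.75, [199.9, 252.3]), (0.58, [153.9, 78.6])]
[(0.59, [198.1, 244.0])]
manual scene 198.0 241.8
```

Request:
servo_tool(moves=[1.5,0,2,0,0,0,0,1.5,0,3,0,0,0,0,0,0,3,0,0,0,0,0,0,3,0,0,0,0,0,0,0,0,0,0,0,0,0,0,0,0,0,0])

```text
clock: 11.17
tcp_pos: [673.2, 99.3, 289.5]
eef_rot: [-179.9, 45.2, -148.7]
ft_force: [-0.1, -1.0, -0.9]
finger_gap: 0.6
```

Run:
```python
from h import *
s=r.observe();print(s['clock'],s['tcp_pos'].round(1) if hasattr(s['tcp_pos'],'round') else s['tcp_pos'],np.round(s['ft_force'],1))
p=r.read_camera('scene');save(p,'fin.png')
for n in['ring','torch_stand','spray_can','wrench','spare_flange']:print(n,[(round(l['confidence'],2),np.round(l['point'],1).tolist()) for l in r.landmark_of(p,n)])
a=np.radians(31.29)
for z in(124,136):print(proj(p,[486.3+130*np.cos(a),3.43+130*np.sin(a),z]))
cv2.imwrite('pics/finc.png',cv2.resize(p['color'][110:310,110:376,::-1],None,fx=3,fy=3,interpolation=cv2.INTER_CUBIC))
```

```text
11.1667 [673.2  99.3 289.5] [-0.1 -1.  -0.9]
ring [(0.45, [197.8, 241.7])]
torch_stand [(0.9, [166.7, 330.6]), (0.88, [202.0, 351.6]), (0.73, [226.9, 228.9]), (0.72, [186.3, 288.8])]
spray_can [(0.72, [264.2, 142.7])]
wrench [(0.64, [293.0, 197.2]), (0.62, [266.5, 142.8])]
spare_flange [(0.66, [235.7, 303.9])]
[198.45560941 241.36356517]
[195.23169942 241.24093316]
```

View pics/finc.png

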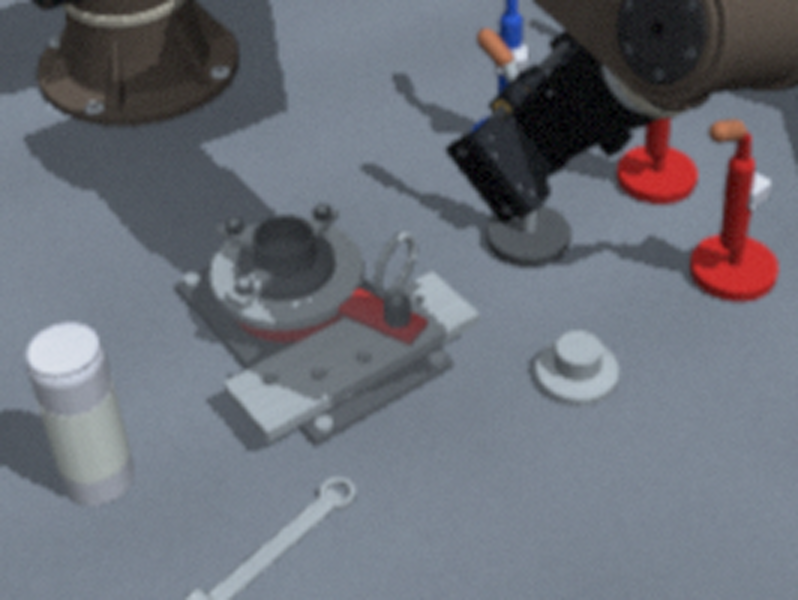

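The arm now sits over the next hole towards the grey torch stand, and the ring is at its pin-home height. The loose things look unmoved and the hand is clear.

```bash
python3 -c "
from bench import r
print(r.finish_job())"
```

```text
the job is handed in; nothing more can be done
None
```

I hooked the closed fingertips through the ring at 45° and lifted the pin, by my estimate 15–17 mm. The pull was about 8–9 N, which fits the spring. I swung the arm 20° (0.35 rad) towards the grey-and-black torch stand at world +y (−y of the base), lowered the ring until the fingers were free, and backed out. The job was handed in at about 11 s, and no verdict was reported.

- **Pin and arm:** in the last pictures the ring lies where the model puts it for −0.35 rad with the pin home. The scene detection was row 197.8, column 241.7, against a predicted 198.5 and 241.4. A pin still resting on the plate would have shown at about row 195.
- **Camera disagreement:** the wrist camera put the ring about 4 pixels too high, but it did so equally before the lift, with the pin home. I took it as a calibration offset.
- **Surroundings:** the torch stand, spray can, wrench and flange were found within a few pixels of where they started. The hand was free, with about 1 N of noise on the force sensor.
- **Detection misses:** some torch stand detections were look-alikes or false. One was on the turntable, and I told the right stand by its grey foot and black handle.

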